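# Pack the gift carton at the shop counter

### The arm

A 7-joint arm with a two-finger parallel gripper is mounted at the origin on the work surface. World frame = base frame: x ahead of the robot, y to its left, z up, the work surface at z = 0. Lengths are in m, angles in rad, forces in N, time in s.
With the tool pointing down it reaches from about 0.35 to 0.9 m from the base axis. Payload 19.9 kg.
Tool frame: the origin (TCP) lies between the finger pads; the fingertips stand 25 mm ahead of it and the grasp point (between the pads) lies 6 mm ahead of it; z points along the fingers, y is the line along which they close (so a half turn about z gives the same grasp; the last joint's range is limited). The gripper opens to 85 mm and grips with 20 to 120 N. Pads are 22 mm wide; open, the fingers measure 114 mm over their backs; the gripper's body (76 mm by 85 mm) begins 54 mm behind the grasp point. The pads swing forward as they close: fully open they stand 13 mm farther back than shut.
Start: joints at [1.153, 0.417, -0.01, 1.614, 0.005, 1.111, -0.053], TCP at [0.229, -0.581, 0.256] pointing down, gripper open.
Joint ranges: [-2.81, 2.81], [-0.39, 2.02], [-1.27, 1.25], [0.06, 2.57], [-1.19, 4.33], [0.19, 2], [-2.82, 2.82]. Speed limits (rad/s): [1.89, 1.89, 2.39, 2.39, 3.01, 3.01, 3.01].

### API

Orientations are given as a unit quaternion [w, x, y, z].
In Python, from cell import bot, eyes gives the robot as it stands. The module is installed in compiled form; this text tells all that it offers.
- The arm moves only by the tool carry_out, never from a script. Its argument "motion" is a list of rows, each an object with "dp": the shift along the tool's x, y, z in m, a list of three; "angular": the turn, a rotation vector about the tool's x, y, z in rad, a list of three. In form: [{"dp": [x, y, z], "angular": [ax, ay, az]}, ...]. A call has 1 to 20 rows; each row is the pose to reach, as a shift and turn from the pose commanded when the call began, along the tool's axes at that moment; what a row does not reach only later rows make up. A row lasts 1/8 s, in which the tool goes at most 62.5 mm and 10.7 degrees, less where a joint would pass 70% of its speed; a pose out of reach is approached as far as the arm can. A call with a gripper value outside its range is refused whole. "claw" is the finger opening in m, from 0 to 0.0854, set as the call begins (left out, the last holds). The fingers move at their own pace and stop on an object; the grip force is fixed at half the most. Time passes only in rows, so rows that repeat a pose let the fingers close. It gives the time, the measured TCP pose, the force, the opening and the grip force at its end, in the units of the state.
- bot.state(): the state, without advancing time (a new reading comes with each control period).
- eyes.capture(name): name is "scene" or "top" or "wrist"; returns a dict with "pixels" (384x512x3 uint8, blue, green, red), "fx", "fy", "cx", "cy" (pixels), "k1" (the pictures are not rectified: a ray, as slopes to the right and down, at radius r is drawn at 1 + k1 r^2 times it, then the intrinsics apply), "world_to_cam" (4x4, takes a point from world to camera coordinates). Camera axes: x right, y down, z forward; pixel columns grow to the right and rows downward; lengths in m; the calibration is good to about 2 mm. A picture is of the moment at which its call begins. There is no depth.
- bot.hand_in(): hands the job in; it is judged then, once.
The state is a dict: "t": time; "qpos": joint angles; "dq": joint speeds; "effort": joint torques, N m; "ee_pos": TCP position; "eef_rot": TCP orientation; "force": force on the tool from outside, world axes, zero at the start; "torque": the same for the moment, N m; "finger_gap": finger opening in m; "finger_force": force on a finger pad.
Only numpy, scipy, OpenCV 4.12 (cv2) and the standard library are available. Lean on these libraries where they do the work, as an engineer would, in place of code of your own. Each camera call takes 0.05 s, during which the arm holds its last target. There are 200 camera calls.

### The job

Pack the gift carton on the counter: put the lidded tub, the lidded tin, the square pack and the wooden box each upright into the nest cut to its shape and size, fully down on the nest's floor. Set them down gently rather than dropping them, let go of all of them, and leave the open, empty tub and the open, empty tin standing where they are on the counter.

Things in the scene. Friction and masses are not known exactly. Their poses are not given: they have to be found in the camera images.
- lidded_tub: Small round dark lacquered tub, closed by its lid, with two copper-coloured bands and a little oblong paper label on top: 48 mm high, lid 66 mm in diameter and 12 mm deep, body below it 63 mm. 180 g. Stands upright. Origin: centre of its underside, z up. Belongs in the carton, in the large round nest.
- lidded_tin: Closed round tin, bare metal with a flat metal top and a paper wrap: 50 mm in diameter, 85 mm high, 160 g. Stands upright. Origin: centre of its underside, z up. Belongs in the carton, in the small round nest.
- square_pack: Square upright white pack with a light wood-coloured band round it and a little oblong brown label on top: 48 x 48 mm, 60 mm high, 110 g. Origin: centre of its underside, z up, x and y square to its sides. Belongs in the carton, in the square nest.
- wood_box: Oblong closed box of pale wood with a copper-coloured band across the middle: 80 mm long (its x), 40 mm wide (its y), 45 mm high, 130 g. Origin: centre of its underside, z up. Belongs in the carton, in the oblong nest.
- open_tub: Look-alike, stays on the counter: the same dark tub body with two bands but without lid, open and empty, 63 mm in diameter, 36 mm high. Loose. Origin: centre of its underside, z up.
- open_tin: Look-alike, stays on the counter: a bare metal tin without lid, open and empty, 50 mm in diameter, 75 mm high. Loose. Origin: centre of its underside, z up.
- nest_large_round: Larger round recess, 82 mm across: for the tub. A fixed 108 mm square pale card, one of four in a 2 x 2 pattern (110 mm pitch, order varies) in a brown carton 232 mm square with 4 mm walls, rim 24 mm above the counter. Recess 12 mm deep, dark floor. Origin: centre of the card's underside, 5 mm above the counter; recess floor 4 mm, card top 16 mm above it; z up, x and y along the card's sides.
- nest_small_round: Smaller round recess, 66 mm across: for the tin. A fixed 108 mm square pale card, one of four in a 2 x 2 pattern (110 mm pitch, order varies) in a brown carton 232 mm square with 4 mm walls, rim 24 mm above the counter. Recess 12 mm deep, dark floor. Origin: centre of the card's underside, 5 mm above the counter; recess floor 4 mm, card top 16 mm above it; z up, x and y along the card's sides.
- nest_square: Square recess, 64 x 64 mm: for the pack. A fixed 108 mm square pale card, one of four in a 2 x 2 pattern (110 mm pitch, order varies) in a brown carton 232 mm square with 4 mm walls, rim 24 mm above the counter. Recess 12 mm deep, dark floor. Origin: centre of the card's underside, 5 mm above the counter; recess floor 4 mm, card top 16 mm above it; z up, x and y along the card's sides.
- nest_slot: Oblong recess, 96 mm (x) by 56 mm (y): for the box. A fixed 108 mm square pale card, one of four in a 2 x 2 pattern (110 mm pitch, order varies) in a brown carton 232 mm square with 4 mm walls, rim 24 mm above the counter. Recess 12 mm deep, dark floor. Origin: centre of the card's underside, 5 mm above the counter; recess floor 4 mm, card top 16 mm above it; z up, x and y along the card's sides.
Not all that is in view belongs to the job. What is shaped like the lidded_tin but blue or green is not meant.

How it is judged:
At the end, for the whole second after the job is handed in: Each of the four closed goods stands upright (0.1 rad) in its own nest, centre within 14 mm of the nest's, underside less than 9 mm above the nest's origin (floor: 4 mm), released and at rest; open tub and open tin at rest, upright (0.15 rad), within 20 mm of their start (horizontal distance between lidded_tub and nest_large_round below 0.014 m and z of lidded_tub in the frame of nest_large_round below 0.009 m and angle between each of lidded_tub, lidded_tin, square_pack, wood_box's own z axis and vertical below 0.1 rad and linear speed of each of lidded_tub, lidded_tin, square_pack, wood_box, open_tub, open_tin below 0.02 m/s and horizontal distance between lidded_tin and nest_small_round below 0.014 m and z of lidded_tin in the frame of nest_small_round below 0.009 m and horizontal distance between square_pack and nest_square below 0.014 m and z of square_pack in the frame of nest_square below 0.009 m and horizontal distance between wood_box and nest_slot below 0.014 m and z of wood_box in the frame of nest_slot below 0.009 m and distance of each of open_tub, open_tin from where it was at the start of the episode below 0.02 m and angle between each of open_tub, open_tin's own z axis and vertical below 0.15 rad); the robot touches nothing.
It fails at once if one of the closed goods is dropped or knocked away (faster than 0.8 m/s while not held; a fall of about 30 mm) ((linear speed of lidded_tub above 0.8 m/s and contact force between the fingers and lidded_tub below 0.1 N) or (linear speed of lidded_tin above 0.8 m/s and contact force between the fingers and lidded_tin below 0.1 N) or (linear speed of square_pack above 0.8 m/s and contact force between the fingers and square_pack below 0.1 N) or (linear speed of wood_box above 0.8 m/s and contact force between the fingers and wood_box below 0.1 N)).
It fails at once if the open tub is moved more than 20 mm or tipped over (distance of open_tub from where it was at the start of the episode above 0.02 m or angle between open_tub's own z axis and vertical above 0.4 rad).
It fails at once if the open tin is moved more than 20 mm or tipped over (distance of open_tin from where it was at the start of the episode above 0.02 m or angle between open_tin's own z axis and vertical above 0.4 rad).
It also fails if it takes over 128 s, if anything falls off the work surface, if the arm or the gripper's body presses on something with over 40 N, if the wrist force passes 120 N, or if a joint passes its speed limit or range.

## Working session

There is one attempt and no reset: what is moved stays moved. The work goes in short steps, Python scripts to look and compute and a tool call to move; the robot and the scene stay as the last step left them, time stands still between calls to the robot, and variables do not carry over. Pictures are saved under pics/ and viewed, at most 14 in all, crops included, and the job is handed in when it is done.

Besides the shell and the picture viewer there is one more tool, called after "Request:" by a JSON object that holds its "name" and its "arguments". carry_out: Moves the arm, as the interface text tells. Its arguments: {"type":"object","properties":{"motion":{"type":"array","items":{"type":"object","properties":{"dp":{"type":"array","items":{"type":"number"}},"angular":{"type":"array","items":{"type":"number"}}}}},"claw":{"type":"number"}},"required":["motion"]}

```bash
mkdir -p pics
cat > h.py <<'E'
import numpy as np, cv2
from cell import bot, eyes
def cap(n,save=None):
    c=eyes.capture(n)
    if save: cv2.imwrite('pics/'+save,c['pixels'])
    return c
def ray(c,u,v):
    K=np.array([[c['fx'],0,c['cx']],[0,c['fy'],c['cy']],[0,0,1.]])
    p=cv2.undistortPoints(np.array([[[u,v]]],float),K,np.array([c['k1'],0,0,0,0.]))[0,0]
    T=np.array(c['world_to_cam']);R=T[:3,:3]
    return -R.T@T[:3,3], R.T@np.array([p[0],p[1],1])
def pt(c,u,v,z):
    o,d=ray(c,u,v); return o+d*(z-o[2])/d[2]
def proj(c,P):
    T=np.array(c['world_to_cam']);q=T[:3,:3]@np.array(P)+T[:3,3];a=q[:2]/q[2];a=a*(1+c['k1']*(a@a))
    return a*[c['fx'],c['fy']]+[c['cx'],c['cy']]
E
python3 - <<'E'
from h import *
for n in ['scene','top']:
    c=cap(n,n+'1.png'); print(n,c['fx'],c['k1'],ray(c,256,192))
s=bot.state();print(s)
E
```

```text
scene 357.42104069794675 -0.057696165287144344 (array([1.10629471, 0.10825061, 0.54261081]), array([-0.76295717, -0.19801074, -0.61541478]))
top 439.44559838031967 -0.07663323756757394 (array([ 0.43175326, -0.05656677,  1.23178233]), array([ 7.10072734e-02,  3.68169298e-04, -9.97529428e-01]))
{'t': 0.1, 'qpos': array([ 1.15351519,  0.41790832, -0.01030109,  1.61409177,  0.00468663,
        1.11074209, -0.05299932]), 'dq': array([ 0.00017913,  0.00140748, -0.00020892, -0.00130308,  0.00160926,
       -0.00120169, -0.00033336]), 'effort': array([ 3.56573844e-03, -8.65812707e+01,  6.81580938e-01, -4.35624003e+01,
        1.92896475e-02,  4.91231825e-03,  2.69113286e-05]), 'ee_pos': array([ 0.22926462, -0.58112273,  0.25573589]), 'eef_rot': array([-5.44551285e-04,  9.82400196e-01,  1.86787414e-01, -1.42204453e-04]), 'force': array([-1.00415153, -0.24096216, -1.1635591 ]), 'torque': array([-0.00546909, -0.01085002,  0.02055983]), 'finger_force': 0.0, 'finger_gap': 0.08506086981862518}
```

View pics/top1.png

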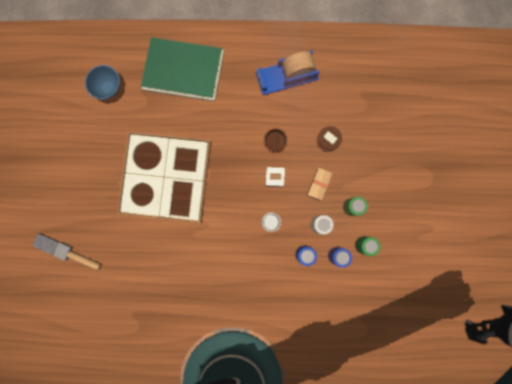

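View pics/scene1.png

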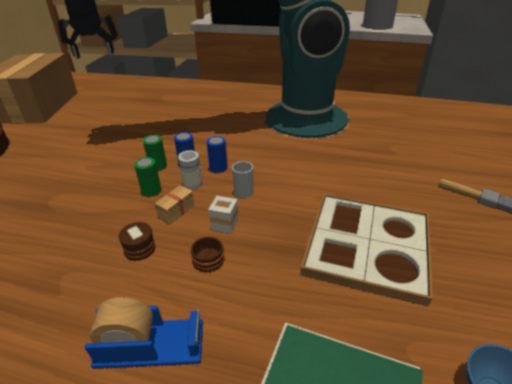

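Run:
```python
from h import *
a=cv2.imread('pics/top1.png');b=cv2.imread('pics/scene1.png')
A=cv2.resize(a[115:280,245:390],None,fx=3.6,fy=3.6,interpolation=cv2.INTER_CUBIC)
B=cv2.resize(a[125:230,110:220],None,fx=2.5,fy=2.5,interpolation=cv2.INTER_CUBIC)
o=np.zeros((600,800,3),np.uint8);o[:min(600,A.shape[0]),:A.shape[1]]=A[:600];o[:B.shape[0],A.shape[1]+2:A.shape[1]+2+B.shape[1]]=B[:,:800-A.shape[1]-2]
cv2.imwrite('pics/z1.png',o)
hsv=cv2.cvtColor(a,cv2.COLOR_BGR2HSV)
for n,p in dict(tub=(336,132),tubl=(330,139),opentub=(276,140),pack=(275,170),packl=(275,177),box=(314,190),boxband=(320,183),tin=(323,225),tinr=(323,218),otin=(271,222),wood=(230,200),shadow=(280,300),card=(165,150),floor=(147,155)).items(): print(n,hsv[p[1],p[0]])
```

```text
tub [ 11 148 110]
tubl [ 22  45 233]
opentub [ 10 149  99]
pack [ 23  19 242]
packl [ 14 125 180]
box [ 16 115 232]
boxband [ 10 144 218]
tin [ 13  29 184]
tinr [ 16  30 206]
otin [ 24  22 225]
wood [ 12 150 156]
shadow [ 12 151 149]
card [ 23  40 232]
floor [ 10 152 104]
```

View pics/z1.png

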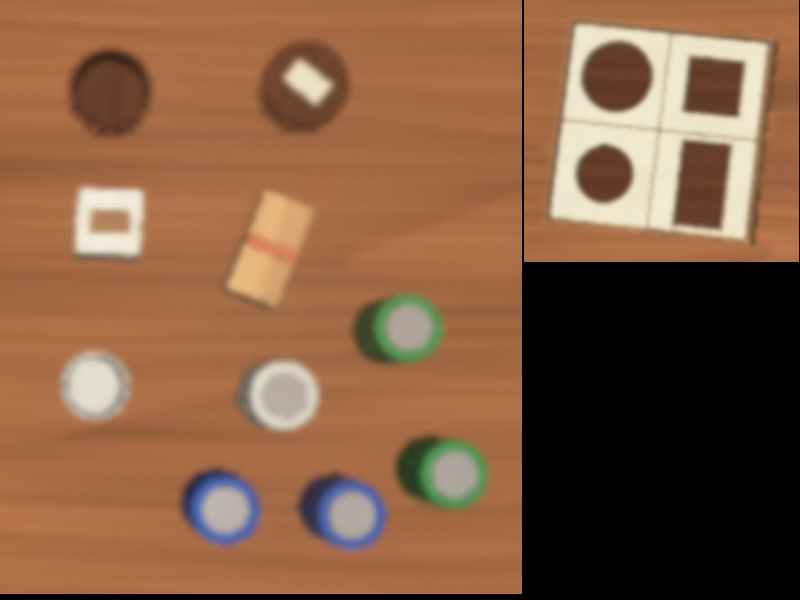

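```bash
cat > m.py <<'E'
from h import *
c=cap('top');a=c['pixels'];H=cv2.cvtColor(a,cv2.COLOR_BGR2HSV)
h,s,v=[H[...,i].astype(int) for i in range(3)]
white=(s<70)&(v>160); dark=(v<132); pale=(h>=13)&(s<135)&(v>195); blue_green=(h>40)&(s>80)
def blob(m,p,r):
    k=np.zeros(m.shape,np.uint8);k[p[1]-r:p[1]+r,p[0]-r:p[0]+r]=1
    cs=cv2.findContours((m*k).astype(np.uint8),cv2.RETR_EXTERNAL,cv2.CHAIN_APPROX_NONE)[0]
    return max(cs,key=cv2.contourArea)
def rep(n,ct,z):
    hull=cv2.convexHull(ct)
    P=np.array([pt(c,*q,z)[:2] for q in hull[:,0].astype(float)],np.float32)
    r=cv2.minAreaRect(P); m=cv2.moments(P)
    print(n,'rect c',np.round(r[0],4),'size',np.round(r[1],4),'ang',round(r[2],1),'cent',round(m['m10']/m['m00'],4),round(m['m01']/m['m00'],4))
if __name__=='__main__':
    rep('tub',blob(dark|(white),(330,139),17),.04)
    rep('otub',blob(dark,(276,140),17),.03)
    rep('pack',blob(white,(275,177),16),.06)
    rep('box',blob(pale|((h<13)&(v>200)),(320,184),20),.045)
    rep('tin',blob(white,(323,225),15),.085)
    rep('otin',blob(white,(271,222),15),.075)
    rep('carton',blob((s<90)&(v>160),(165,178),60),.021)
    for n,p,r in [('LR',(147,155),19),('SR',(143,194),17),('SQ',(186,160),17),('SL',(181,198),21)]: rep(n,blob(dark,p,r),.021)
    for p in [(307,256),(342,257),(357,206),(369,246)]: rep('bg',blob(blue_green,p,15),.085)
E
python3 m.py
```

```text
tub rect c [ 0.6663 -0.2549] size [0.0623 0.0716] ang 46.0 cent 0.6663 -0.2548
otub rect c [ 0.6627 -0.1064] size [0.0675 0.061 ] ang 0.8 cent 0.6621 -0.1067
pack rect c [ 0.559  -0.1064] size [0.0486 0.0484] ang 0.8 cent 0.5589 -0.106
box rect c [ 0.5427 -0.229 ] size [0.0379 0.0794] ang 68.6 cent 0.543 -0.2287
tin rect c [ 0.4327 -0.2335] size [0.0468 0.0497] ang 0.8 cent 0.4322 -0.2331
otin rect c [ 0.4371 -0.0968] size [0.0446 0.0473] ang 0.9 cent 0.4369 -0.0965
carton rect c [0.557  0.2012] size [0.2231 0.2225] ang 84.7 cent 0.557 0.2011
LR rect c [0.6167 0.2504] size [0.0734 0.0737] ang 0.8 cent 0.6164 0.2511
SR rect c [0.5071 0.2615] size [0.0579 0.0567] ang 46.7 cent 0.5075 0.2613
SQ rect c [0.6063 0.1418] size [0.0583 0.0587] ang 84.8 cent 0.6063 0.1422
SL rect c [0.4972 0.152 ] size [0.0507 0.0904] ang 84.7 cent 0.4969 0.152
bg rect c [ 0.3498 -0.1891] size [0.0512 0.0459] ang 45.5 cent 0.3504 -0.1891
bg rect c [ 0.3482 -0.2787] size [0.0537 0.0441] ang 64.3 cent 0.3477 -0.2789
bg rect c [ 0.4815 -0.322 ] size [0.0504 0.0485] ang 69.1 cent 0.4811 -0.3207
bg rect c [ 0.377  -0.3492] size [0.0467 0.0606] ang 0.6 cent 0.3776 -0.3506
```

```bash
cat > go.py <<'E'
# usage: go.py x y z thetadeg ... -> dp and angular for tool-down poses
import sys
from h import *
from scipy.spatial.transform import Rotation as R
s=bot.state();q=s['eef_rot'];R0=R.from_quat(np.r_[q[1:],q[0]]);p=np.array(s['ee_pos'])
x=R0.as_matrix()[:,0];print('t',round(s['t'],2),'p',np.round(p,4),'th',round(np.degrees(np.arctan2(x[1],x[0])),2),'gap',round(s['finger_gap'],4),'ff',round(s['finger_force'],1),'F',np.round(s['force'],1),'q7',round(s['qpos'][6],2))
a=[float(v) for v in sys.argv[1:]]
for i in range(0,len(a),4):
    t=np.radians(a[i+3]);M=np.array([[np.cos(t),np.sin(t),0],[np.sin(t),-np.cos(t),0],[0,0,-1.]])
    print('dp',np.round(R0.inv().apply(np.array(a[i:i+3])-p),3),'ang',np.round((R0.inv()*R.from_matrix(M)).as_rotvec(),3))
E
python3 go.py .667 -.2555 .2 21.5 .667 -.2555 .12 21.5
```

```text
t 0.15 p [ 0.2293 -0.5812  0.2558] th 21.53 gap 0.0853 ff 0.0 F [-0.9 -0.2 -0.6] q7 -0.05
dp [ 0.527 -0.142  0.056] ang [-0.001  0.     0.001]
dp [ 0.527 -0.142  0.136] ang [-0.001  0.     0.001]
```

Request:
{"name": "carry_out", "arguments": {"claw": 0.085, "motion": [{"dp": [0.06,-0.016,0]},{"dp": [0.12,-0.032,0]},{"dp": [0.18,-0.048,0]},{"dp": [0.24,-0.064,0]},{"dp": [0.3,-0.08,0.02]},{"dp": [0.36,-0.096,0.03]},{"dp": [0.42,-0.112,0.04]},{"dp": [0.48,-0.128,0.05]},{"dp": [0.527,-0.142,0.056]},{"dp": [0.527,-0.142,0.1]},{"dp": [0.527,-0.142,0.136]},{"dp": [0.527,-0.142,0.136]},{"dp": [0.527,-0.142,0.136]}]}}

```text
schema error: expected keys dp, angular
```

Request:
{"name": "carry_out", "arguments": {"claw": 0.085, "motion": [{"dp": [0.06,-0.016,0],"angular": [0,0,0]},{"dp": [0.12,-0.032,0],"angular": [0,0,0]},{"dp": [0.18,-0.048,0],"angular": [0,0,0]},{"dp": [0.24,-0.064,0],"angular": [0,0,0]},{"dp": [0.3,-0.08,0.02],"angular": [0,0,0]},{"dp": [0.36,-0.096,0.03],"angular": [0,0,0]},{"dp": [0.42,-0.112,0.04],"angular": [0,0,0]},{"dp": [0.48,-0.128,0.05],"angular": [0,0,0]},{"dp": [0.527,-0.142,0.056],"angular": [0,0,0]},{"dp": [0.527,-0.142,0.1],"angular": [0,0,0]},{"dp": [0.527,-0.142,0.136],"angular": [0,0,0]},{"dp": [0.527,-0.142,0.136],"angular": [0,0,0]},{"dp": [0.527,-0.142,0.136],"angular": [0,0,0]}]}}

```text
t: 1.78
ee_pos: [0.6681, -0.2562, 0.1218]
eef_rot: [0.0, 0.982, 0.187, 0.001]
force: [1.8, 0.2, 1.1]
finger_gap: 0.085
finger_force: 0.0
```

```bash
python3 -c "
from h import *
c=cap('wrist','w1.png');print(proj(c,[.667,-.2555,.048]))"; python3 go.py .667 -.2555 .04 21.5
```

```text
[254.48155192 214.70796951]
t 1.82 p [ 0.6683 -0.2563  0.1223] th 21.52 gap 0.0847 ff 0.0 F [ 0.5 -0.1  0.3] q7 -0.95
dp [-0.001 -0.001  0.082] ang [ 0.001 -0.002  0.   ]
```

View pics/w1.png

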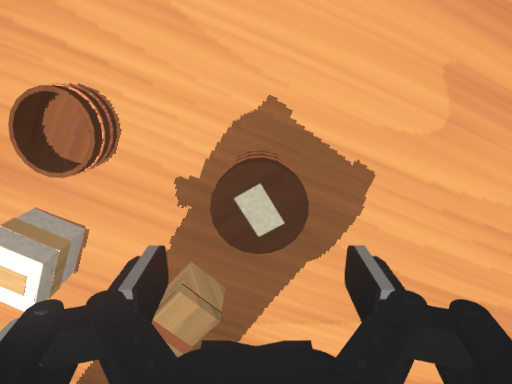

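```bash
python3 - <<'E'
from h import *
c=cap('wrist')
for p in [(259,205),(211,205),(308,205),(259,253)]: print(pt(c,*p,.048))
E
python3 go.py .667 -.2555 .04 21.5
```

```text
[ 0.67455034 -0.25593068  0.048     ]
[ 0.66298115 -0.22661953  0.048     ]
[ 0.68633647 -0.28589915  0.048     ]
[ 0.64168832 -0.26900855  0.048     ]
t 1.88 p [ 0.6683 -0.2562  0.1223] th 21.52 gap 0.0853 ff 0.0 F [0.6 0.2 0.2] q7 -0.95
dp [-0.001 -0.001  0.082] ang [ 0.002 -0.002  0.   ]
```

Request:
{"name": "carry_out", "arguments": {"motion": [{"dp": [0.003,0.001,0.03],"angular": [0,0,0]},{"dp": [0.003,0.001,0.055],"angular": [0,0,0]},{"dp": [0.003,0.001,0.075],"angular": [0,0,0]},{"dp": [0.003,0.001,0.083],"angular": [0,0,0]},{"dp": [0.003,0.001,0.083],"angular": [0,0,0]},{"dp": [0.003,0.001,0.083],"angular": [0,0,0]}]}}

```text
t: 2.62
ee_pos: [0.6712, -0.2559, 0.0383]
eef_rot: [0.0, 0.982, 0.187, 0.001]
force: [0.1, 1.1, -0.2]
finger_gap: 0.0851
finger_force: 0.0
```

Request:
{"name": "carry_out", "arguments": {"claw": 0.05, "motion": [{"dp": [0,0,0],"angular": [0,0,0]},{"dp": [0,0,0],"angular": [0,0,0]},{"dp": [0,0,0],"angular": [0,0,0]},{"dp": [0,0,0],"angular": [0,0,0]}]}}

```text
t: 3.12
ee_pos: [0.6711, -0.2559, 0.0386]
eef_rot: [0.0, 0.982, 0.187, 0.0]
force: [-3.7, 1.1, 10.7]
finger_gap: 0.0642
finger_force: 63.8
```

```bash
python3 go.py .672 -.256 .2 21.5 .617 .251 .2 21.5 .617 .251 .10 21.5
```

```text
t 3.12 p [ 0.6711 -0.2559  0.0386] th 21.53 gap 0.0642 ff 63.8 F [-3.7  1.1 10.7] q7 -0.97
dp [ 0.001  0.001 -0.161] ang [ 0.001 -0.001  0.   ]
dp [ 0.136 -0.491 -0.162] ang [ 0.001 -0.001  0.   ]
dp [ 0.136 -0.491 -0.062] ang [ 0.001 -0.001  0.   ]
```

Request:
{"name": "carry_out", "arguments": {"motion": [{"dp": [0,0,-0.02],"angular": [0,0,0]},{"dp": [0,0,-0.06],"angular": [0,0,0]},{"dp": [0,0,-0.11],"angular": [0,0,0]},{"dp": [0.01,-0.03,-0.15],"angular": [0,0,0]},{"dp": [0.024,-0.085,-0.162],"angular": [0,0,0]},{"dp": [0.04,-0.14,-0.162],"angular": [0,0,0]},{"dp": [0.055,-0.2,-0.162],"angular": [0,0,0]},{"dp": [0.071,-0.255,-0.162],"angular": [0,0,0]},{"dp": [0.086,-0.31,-0.162],"angular": [0,0,0]},{"dp": [0.101,-0.365,-0.162],"angular": [0,0,0]},{"dp": [0.115,-0.415,-0.162],"angular": [0,0,0]},{"dp": [0.126,-0.455,-0.162],"angular": [0,0,0]},{"dp": [0.133,-0.48,-0.15],"angular": [0,0,0]},{"dp": [0.136,-0.491,-0.12],"angular": [0,0,0]},{"dp": [0.136,-0.491,-0.09],"angular": [0,0,0]},{"dp": [0.136,-0.491,-0.065],"angular": [0,0,0]},{"dp": [0.136,-0.491,-0.062],"angular": [0,0,0]}]}}

```text
t: 5.25
ee_pos: [0.6163, 0.2507, 0.0988]
eef_rot: [0.0, 0.982, 0.187, -0.001]
force: [0.0, 0.5, -1.8]
finger_gap: 0.0641
finger_force: 66.8
```

```bash
python3 -c "
from h import *
c=cap('wrist','w2.png');p=bot.state()['ee_pos'];print(proj(c,[p[0],p[1],p[2]+.009]))"; python3 go.py .617 .251 .049 21.5
```

```text
[256.03387415 289.07373249]
t 5.3 p [0.6169 0.2509 0.0996] th 21.53 gap 0.0645 ff 66.8 F [ 0.   0.2 -2.6] q7 -1.77
dp [ 0.    -0.     0.051] ang [-0.     0.001  0.   ]
```

View pics/w2.png

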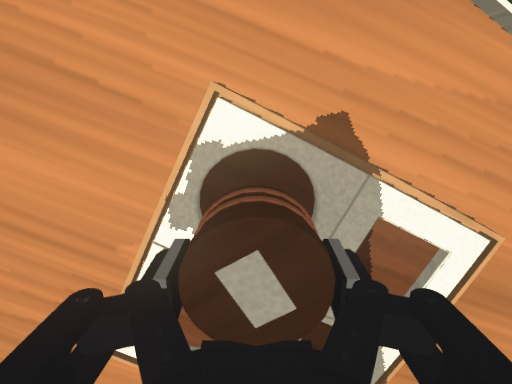

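Run:
```python
from h import *
c=cap('wrist')
for p in [(257,268),(257,193),(257,346)]: print('lid',pt(c,*p,.109))
for p in [(257,149),(200,195),(314,195)]: print('rec',pt(c,*p,.021))
```

```text
lid [0.62644424 0.25429652 0.109     ]
lid [0.65554161 0.26581636 0.109     ]
lid [0.58936591 0.2396125  0.109     ]
rec [0.65611251 0.2658191  0.021     ]
rec [0.61358187 0.28974596 0.021     ]
rec [0.64142883 0.21924438 0.021     ]
```

Request:
{"name": "carry_out", "arguments": {"motion": [{"dp": [-0.004,0,0.02],"angular": [0,0,0]},{"dp": [-0.004,0,0.035],"angular": [0,0,0]},{"dp": [-0.004,0,0.044],"angular": [0,0,0]},{"dp": [-0.004,0,0.049],"angular": [0,0,0]},{"dp": [-0.004,0,0.051],"angular": [0,0,0]},{"dp": [-0.004,0,0.051],"angular": [0,0,0]}]}}

```text
t: 6.1
ee_pos: [0.6134, 0.2496, 0.0485]
eef_rot: [-0.0, 0.982, 0.187, 0.0]
force: [0.4, -0.1, -1.8]
finger_gap: 0.0642
finger_force: 66.8
```

Request:
{"name": "carry_out", "arguments": {"motion": [{"dp": [0,0,0.001],"angular": [0,0,0]},{"dp": [0,0,0.002],"angular": [0,0,0]},{"dp": [0,0,0.002],"angular": [0,0,0]}]}}

```text
t: 6.48
ee_pos: [0.6135, 0.2497, 0.0475]
eef_rot: [-0.0, 0.982, 0.187, 0.0]
force: [-6.2, -3.3, 14.4]
finger_gap: 0.0639
finger_force: 68.5
```

Request:
{"name": "carry_out", "arguments": {"claw": 0.085, "motion": [{"dp": [0,0,-0.001],"angular": [0,0,0]},{"dp": [0,0,-0.001],"angular": [0,0,0]},{"dp": [0,0,-0.001],"angular": [0,0,0]},{"dp": [0,0,-0.001],"angular": [0,0,0]},{"dp": [0,0,-0.001],"angular": [0,0,0]},{"dp": [0,0,-0.03],"angular": [0,0,0]},{"dp": [0,0,-0.09],"angular": [0,0,0]},{"dp": [0,0,-0.15],"angular": [0,0,0]},{"dp": [0,0,-0.15],"angular": [0,0,0]}]}}

```text
t: 7.6
ee_pos: [0.6151, 0.2504, 0.2016]
eef_rot: [-0.001, 0.982, 0.187, 0.004]
force: [-0.0, -0.4, -0.8]
finger_gap: 0.0849
finger_force: 0.0
```

```bash
python3 go.py .543 -.2295 .2 -21.4 .543 -.2295 .12 -21.4
python3 - <<'E'
from m import *
cv2.imwrite('pics/top2.png',cv2.resize(a[115:280,110:390],None,fx=2.8,fy=2.8,interpolation=cv2.INTER_CUBIC))
E
```

```text
t 7.6 p [0.6151 0.2504 0.2016] th 21.52 gap 0.0849 ff 0.0 F [-0.  -0.4 -0.8] q7 -1.74
dp [-0.243  0.42  -0.   ] ang [-0.003 -0.007  0.749]
dp [-0.244  0.42   0.08 ] ang [-0.003 -0.007  0.749]
```

View pics/top2.png

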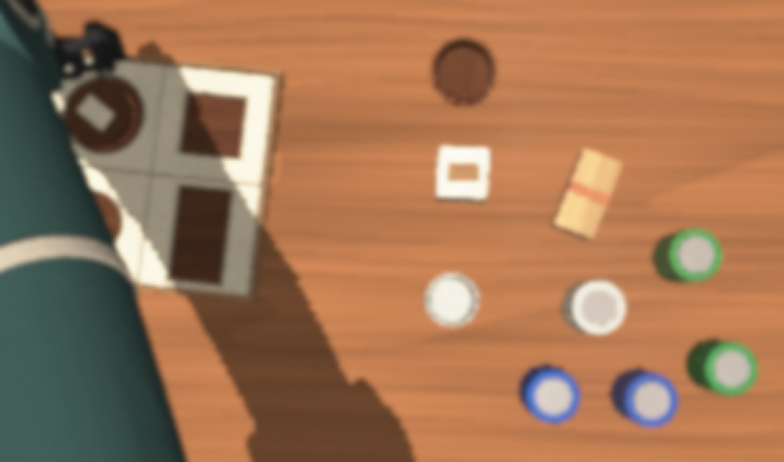

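Request:
{"name": "carry_out", "arguments": {"motion": [{"dp": [-0.025,0.045,0],"angular": [0,0,0.1]},{"dp": [-0.055,0.095,0],"angular": [0,0,0.2]},{"dp": [-0.085,0.145,0],"angular": [0,0,0.3]},{"dp": [-0.115,0.195,0],"angular": [0,0,0.4]},{"dp": [-0.145,0.25,0],"angular": [0,0,0.5]},{"dp": [-0.175,0.3,0],"angular": [0,0,0.6]},{"dp": [-0.205,0.355,0],"angular": [0,0,0.7]},{"dp": [-0.23,0.4,0.01],"angular": [0,0,0.749]},{"dp": [-0.244,0.42,0.04],"angular": [0,0,0.749]},{"dp": [-0.244,0.42,0.07],"angular": [0,0,0.749]},{"dp": [-0.244,0.42,0.08],"angular": [0,0,0.749]},{"dp": [-0.244,0.42,0.08],"angular": [0,0,0.749]},{"dp": [-0.244,0.42,0.08],"angular": [0,0,0.749]}]}}

```text
t: 9.28
ee_pos: [0.541, -0.2306, 0.1172]
eef_rot: [0.0, 0.983, -0.185, 0.001]
force: [0.1, 0.2, 1.3]
finger_gap: 0.0851
finger_force: 0.0
```

```bash
python3 -c "
from h import *
c=cap('wrist','w3.png');print(proj(c,[.543,-.2295,.045]))"; python3 go.py .543 -.2295 .04 -21.4
```

```text
[253.20466941 212.44646142]
t 9.32 p [ 0.541  -0.2306  0.1173] th -21.35 gap 0.0851 ff 0.0 F [0.3 0.7 0.4] q7 -1.58
dp [ 0.001 -0.002  0.077] ang [-0.    -0.001  0.001]
```

View pics/w3.png

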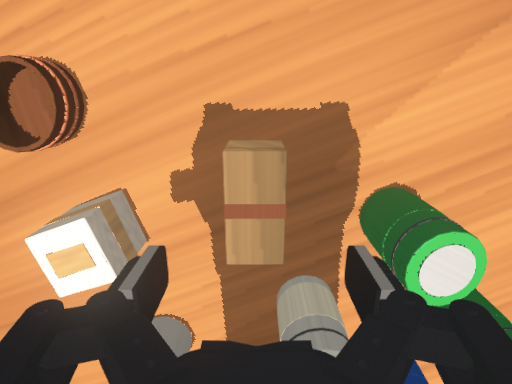

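Request:
{"name": "carry_out", "arguments": {"motion": [{"dp": [0.001,-0.001,0.03],"angular": [0,0,0]},{"dp": [0.001,-0.001,0.055],"angular": [0,0,0]},{"dp": [0.001,-0.001,0.072],"angular": [0,0,0]},{"dp": [0.001,-0.001,0.077],"angular": [0,0,0]},{"dp": [0.001,-0.001,0.077],"angular": [0,0,0]}]}}

```text
t: 9.95
ee_pos: [0.5419, -0.2303, 0.0397]
eef_rot: [0.0, 0.983, -0.186, 0.0]
force: [0.2, 0.6, 0.5]
finger_gap: 0.0854
finger_force: 0.0
```

Request:
{"name": "carry_out", "arguments": {"claw": 0.03, "motion": [{"dp": [0,0,0],"angular": [0,0,0]},{"dp": [0,0,0],"angular": [0,0,0]},{"dp": [0,0,0],"angular": [0,0,0]},{"dp": [0,0,0],"angular": [0,0,0]},{"dp": [0,0,0],"angular": [0,0,0]}]}}

```text
t: 10.58
ee_pos: [0.542, -0.2303, 0.0399]
eef_rot: [0.0, 0.983, -0.186, 0.0]
force: [-2.3, 0.7, 7.0]
finger_gap: 0.0393
finger_force: 61.3
```

```bash
python3 go.py .543 -.2295 .2 -21.4 .4972 .1515 .2 -5.3 .4972 .1515 .07 -5.3
```

```text
t 10.57 p [ 0.542  -0.2303  0.0399] th -21.38 gap 0.0393 ff 61.3 F [-2.3  0.7  7. ] q7 -1.58
dp [ 0.001 -0.001 -0.16 ] ang [-0.    -0.001  0.   ]
dp [-0.181 -0.339 -0.16 ] ang [-0.    -0.001 -0.281]
dp [-0.181 -0.339 -0.03 ] ang [-0.    -0.001 -0.281]
```

Request:
{"name": "carry_out", "arguments": {"motion": [{"dp": [0,0,-0.02],"angular": [0,0,0]},{"dp": [0,0,-0.06],"angular": [0,0,0]},{"dp": [0,0,-0.11],"angular": [0,0,0]},{"dp": [-0.01,-0.02,-0.15],"angular": [0,0,0]},{"dp": [-0.035,-0.065,-0.16],"angular": [0,0,-0.07]},{"dp": [-0.06,-0.115,-0.16],"angular": [0,0,-0.14]},{"dp": [-0.085,-0.165,-0.16],"angular": [0,0,-0.21]},{"dp": [-0.115,-0.215,-0.16],"angular": [0,0,-0.281]},{"dp": [-0.14,-0.265,-0.16],"angular": [0,0,-0.281]},{"dp": [-0.163,-0.305,-0.16],"angular": [0,0,-0.281]},{"dp": [-0.176,-0.33,-0.15],"angular": [0,0,-0.281]},{"dp": [-0.181,-0.339,-0.12],"angular": [0,0,-0.281]},{"dp": [-0.181,-0.339,-0.08],"angular": [0,0,-0.281]},{"dp": [-0.181,-0.339,-0.045],"angular": [0,0,-0.281]},{"dp": [-0.181,-0.339,-0.03],"angular": [0,0,-0.281]},{"dp": [-0.181,-0.339,-0.03],"angular": [0,0,-0.281]}]}}

```text
t: 12.58
ee_pos: [0.4968, 0.1514, 0.0696]
eef_rot: [0.0, 0.999, -0.046, -0.0]
force: [0.6, -0.4, -1.8]
finger_gap: 0.0388
finger_force: 60.6
```

```bash
python3 -c "
from h import *
c=cap('wrist','w4.png')
for p in [(.4972,.1515,.021),(.545,.119,.021),(.5476,.175,.021)]:print(proj(c,p))"; python3 go.py .4972 .1515 .049 -5.3
```

```text
[255.69406883 228.91963359]
[307.942369   142.25902363]
[203.49407952 147.00257518]
t 12.62 p [0.4972 0.1516 0.0703] th -5.28 gap 0.0393 ff 60.6 F [-0.   0.1 -0.8] q7 -2.14
dp [-0.     0.     0.021] ang [-0.    -0.001  0.   ]
```

View pics/w4.png

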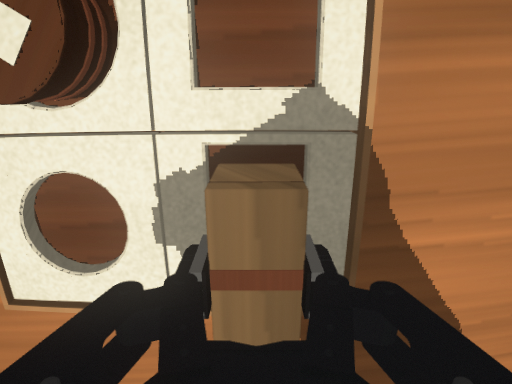

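Request:
{"name": "carry_out", "arguments": {"motion": [{"dp": [0,0,0.01],"angular": [0,0,0]},{"dp": [0,0,0.017],"angular": [0,0,0]},{"dp": [0,0,0.021],"angular": [0,0,0]},{"dp": [0,0,0.0225],"angular": [0,0,0]},{"dp": [0,0,0.0225],"angular": [0,0,0]}]}}

```text
t: 13.25
ee_pos: [0.4967, 0.1514, 0.0488]
eef_rot: [0.0, 0.999, -0.046, 0.0]
force: [-19.1, -6.6, 55.2]
finger_gap: 0.039
finger_force: 67.5
```

Request:
{"name": "carry_out", "arguments": {"motion": [{"dp": [0,0,-0.001],"angular": [0,0,0]},{"dp": [0,0,-0.001],"angular": [0,0,0]}]}}

```text
t: 13.5
ee_pos: [0.4967, 0.1514, 0.0489]
eef_rot: [0.0, 0.999, -0.046, 0.0]
force: [-11.8, -3.7, 29.1]
finger_gap: 0.039
finger_force: 64.5
```

Request:
{"name": "carry_out", "arguments": {"claw": 0.07, "motion": [{"dp": [0,0,0],"angular": [0,0,0]},{"dp": [0,0,0],"angular": [0,0,0]},{"dp": [0,0,0],"angular": [0,0,0]},{"dp": [0,0,0],"angular": [0,0,0]},{"dp": [0,0,-0.02],"angular": [0,0,0]},{"dp": [0,0,-0.07],"angular": [0,0,0]},{"dp": [0,0,-0.12],"angular": [0,0,0]},{"dp": [0,0,-0.15],"angular": [0,0,0]},{"dp": [0,0,-0.15],"angular": [0,0,0]}]}}

```text
t: 14.62
ee_pos: [0.4977, 0.1518, 0.1999]
eef_rot: [-0.001, 0.999, -0.046, 0.002]
force: [0.4, 0.5, -0.5]
finger_gap: 0.0698
finger_force: 0.0
```

```bash
python3 go.py .559 -.1064 .2 0.8 .559 -.1064 .13 0.8
```

```text
t 14.62 p [0.4977 0.1518 0.1999] th -5.29 gap 0.0698 ff 0.0 F [ 0.4  0.5 -0.5] q7 -2.09
dp [ 0.085  0.251 -0.   ] ang [-0.001 -0.004 -0.106]
dp [0.085 0.252 0.07 ] ang [-0.001 -0.004 -0.106]
```

Request:
{"name": "carry_out", "arguments": {"claw": 0.08, "motion": [{"dp": [0.017,0.05,0],"angular": [0,0,-0.05]},{"dp": [0.034,0.1,0],"angular": [0,0,-0.106]},{"dp": [0.051,0.15,0],"angular": [0,0,-0.106]},{"dp": [0.068,0.2,0],"angular": [0,0,-0.106]},{"dp": [0.08,0.24,0.01],"angular": [0,0,-0.106]},{"dp": [0.085,0.252,0.04],"angular": [0,0,-0.106]},{"dp": [0.085,0.252,0.07],"angular": [0,0,-0.106]},{"dp": [0.085,0.252,0.07],"angular": [0,0,-0.106]},{"dp": [0.085,0.252,0.07],"angular": [0,0,-0.106]}]}}

```text
t: 15.75
ee_pos: [0.5584, -0.107, 0.1283]
eef_rot: [-0.0, 1.0, 0.007, 0.0]
force: [-0.0, 0.0, 0.5]
finger_gap: 0.0802
finger_force: 0.0
```

```bash
python3 -c "
from h import *
c=cap('wrist','w5.png')
print(proj(c,(.559,-.1064,.06)))"; python3 go.py .559 -.1064 .048 0.8
```

```text
[254.99515592 215.88790848]
t 15.8 p [ 0.5587 -0.1071  0.1287] th 0.81 gap 0.0799 ff 0.0 F [ 0.7  0.6 -0.5] q7 -1.47
dp [ 0.    -0.001  0.081] ang [ 0.    -0.001  0.   ]
```

View pics/w5.png

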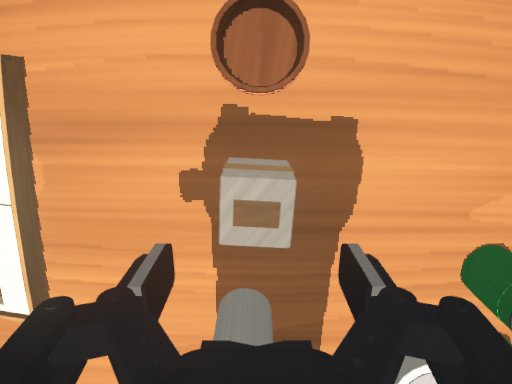

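Request:
{"name": "carry_out", "arguments": {"motion": [{"dp": [0.002,0,0.03],"angular": [0,0,0.05]},{"dp": [0.002,0,0.055],"angular": [0,0,0.05]},{"dp": [0.002,0,0.073],"angular": [0,0,0.05]},{"dp": [0.002,0,0.08],"angular": [0,0,0.05]},{"dp": [0.002,0,0.08],"angular": [0,0,0.05]}]}}

```text
t: 16.42
ee_pos: [0.5604, -0.1072, 0.048]
eef_rot: [-0.0, 1.0, -0.018, 0.0]
force: [-0.7, -0.2, 0.4]
finger_gap: 0.0804
finger_force: 0.0
```

Request:
{"name": "carry_out", "arguments": {"claw": 0.035, "motion": [{"dp": [0,0,0],"angular": [0,0,0]},{"dp": [0,0,0],"angular": [0,0,0]},{"dp": [0,0,0],"angular": [0,0,0]},{"dp": [0,0,0],"angular": [0,0,0]},{"dp": [0,0,0],"angular": [0,0,0]}]}}

```text
t: 17.05
ee_pos: [0.5607, -0.1074, 0.0487]
eef_rot: [0.0, 1.0, -0.018, 0.001]
force: [-1.5, 0.9, 8.3]
finger_gap: 0.0475
finger_force: 62.3
```

```bash
python3 go.py .606 .1416 .2 -5.3 .606 .1416 .08 -5.3
```

```text
t 17.05 p [ 0.5607 -0.1074  0.0487] th -2.08 gap 0.0475 ff 62.3 F [-1.5  0.9  8.3] q7 -1.53
dp [ 0.036 -0.25  -0.151] ang [ 0.    -0.001  0.056]
dp [ 0.036 -0.25  -0.031] ang [ 0.    -0.001  0.056]
```

Request:
{"name": "carry_out", "arguments": {"motion": [{"dp": [0,0,-0.02],"angular": [0,0,0]},{"dp": [0,0,-0.06],"angular": [0,0,0]},{"dp": [0,0,-0.11],"angular": [0,0,0]},{"dp": [0.003,-0.02,-0.145],"angular": [0,0,0.02]},{"dp": [0.01,-0.07,-0.151],"angular": [0,0,0.056]},{"dp": [0.017,-0.12,-0.151],"angular": [0,0,0.056]},{"dp": [0.024,-0.17,-0.151],"angular": [0,0,0.056]},{"dp": [0.031,-0.215,-0.151],"angular": [0,0,0.056]},{"dp": [0.035,-0.242,-0.145],"angular": [0,0,0.056]},{"dp": [0.036,-0.25,-0.12],"angular": [0,0,0.056]},{"dp": [0.036,-0.25,-0.08],"angular": [0,0,0.056]},{"dp": [0.036,-0.25,-0.045],"angular": [0,0,0.056]},{"dp": [0.036,-0.25,-0.031],"angular": [0,0,0.056]},{"dp": [0.036,-0.25,-0.031],"angular": [0,0,0.056]},{"dp": [0.036,-0.25,-0.031],"angular": [0,0,0.056]}]}}

```text
t: 18.92
ee_pos: [0.606, 0.1415, 0.0805]
eef_rot: [-0.0, 0.999, -0.046, 0.001]
force: [-1.2, -0.1, -0.9]
finger_gap: 0.0477
finger_force: 61.8
```

Request:
{"name": "carry_out", "arguments": {"motion": [{"dp": [0,0,0.01],"angular": [0,0,0]},{"dp": [0,0,0.017],"angular": [0,0,0]},{"dp": [0,0,0.021],"angular": [0,0,0]},{"dp": [0,0,0.022],"angular": [0,0,0]},{"dp": [0,0,0.022],"angular": [0,0,0]}]}}

```text
t: 19.55
ee_pos: [0.6051, 0.1412, 0.0577]
eef_rot: [0.0, 0.999, -0.046, -0.0]
force: [-10.1, -2.0, 20.1]
finger_gap: 0.0474
finger_force: 64.2
```

On the floor (z +9 mm from the counter grasp). Releasing.

Request:
{"name": "carry_out", "arguments": {"claw": 0.08, "motion": [{"dp": [0,0,-0.001],"angular": [0,0,0]},{"dp": [0,0,-0.001],"angular": [0,0,0]},{"dp": [0,0,-0.001],"angular": [0,0,0]},{"dp": [0,0,-0.001],"angular": [0,0,0]},{"dp": [0,0,-0.02],"angular": [0,0,0]},{"dp": [0,0,-0.07],"angular": [0,0,0]},{"dp": [0,0,-0.12],"angular": [0,0,0]},{"dp": [0,0,-0.15],"angular": [0,0,0]},{"dp": [0,0,-0.15],"angular": [0,0,0]}]}}

```text
t: 20.68
ee_pos: [0.6063, 0.1416, 0.2106]
eef_rot: [-0.001, 0.999, -0.046, 0.002]
force: [-1.0, 0.1, -0.3]
finger_gap: 0.0798
finger_force: 0.0
```

```bash
python3 go.py .433 -.2335 .2 80 .433 -.2335 .15 80
```

```text
t 20.68 p [0.6063 0.1416 0.2106] th -5.28 gap 0.0798 ff 0.0 F [-1.   0.1 -0.3] q7 -2.0
dp [-0.138  0.389  0.009] ang [ 0.002 -0.005 -1.488]
dp [-0.138  0.39   0.059] ang [ 0.002 -0.005 -1.488]
```

Request:
{"name": "carry_out", "arguments": {"motion": [{"dp": [-0.014,0.039,0],"angular": [0,0,-0.17]},{"dp": [-0.028,0.078,0],"angular": [0,0,-0.34]},{"dp": [-0.042,0.117,0],"angular": [0,0,-0.51]},{"dp": [-0.056,0.156,0],"angular": [0,0,-0.68]},{"dp": [-0.07,0.195,0],"angular": [0,0,-0.85]},{"dp": [-0.084,0.234,0],"angular": [0,0,-1.02]},{"dp": [-0.098,0.273,0],"angular": [0,0,-1.19]},{"dp": [-0.112,0.312,0],"angular": [0,0,-1.36]},{"dp": [-0.126,0.351,0],"angular": [0,0,-1.53]},{"dp": [-0.138,0.39,0.02],"angular": [0,0,-1.663]},{"dp": [-0.138,0.39,0.059],"angular": [0,0,-1.663]},{"dp": [-0.138,0.39,0.059],"angular": [0,0,-1.663]},{"dp": [-0.138,0.39,0.059],"angular": [0,0,-1.663]},{"dp": [-0.138,0.39,0.059],"angular": [0,0,-1.663]}]}}

```text
t: 22.42
ee_pos: [0.4327, -0.2342, 0.1491]
eef_rot: [0.001, 0.707, 0.707, 0.0]
force: [0.9, 0.1, -0.3]
finger_gap: 0.08
finger_force: 0.0
```

```bash
python3 -c "
from h import *
c=cap('wrist','w6.png')
print(proj(c,(.433,-.2335,.085)),pt(c,256,192,.085))"; python3 go.py .433 -.2335 .06 90
```

```text
[256.7680528  218.48843535] [ 0.43250123 -0.2159713   0.085     ]
t 22.48 p [ 0.4326 -0.2343  0.149 ] th 90.04 gap 0.08 ff 0.0 F [-0.3  0.2 -0.2] q7 0.32
dp [0.001 0.    0.089] ang [0.001 0.001 0.001]
```

View pics/w6.png

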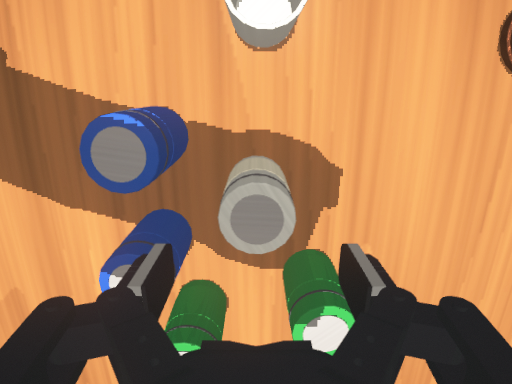

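Request:
{"name": "carry_out", "arguments": {"motion": [{"dp": [0,0,0.03],"angular": [0,0,0]},{"dp": [0,0,0.06],"angular": [0,0,0]},{"dp": [0,0,0.08],"angular": [0,0,0]},{"dp": [0,0,0.088],"angular": [0,0,0]},{"dp": [0,0,0.088],"angular": [0,0,0]}]}}

```text
t: 23.1
ee_pos: [0.4321, -0.2343, 0.0601]
eef_rot: [0.0, 0.707, 0.707, 0.0]
force: [-0.0, 1.0, 0.2]
finger_gap: 0.0802
finger_force: 0.0
```

Request:
{"name": "carry_out", "arguments": {"claw": 0.035, "motion": [{"dp": [0,0,0],"angular": [0,0,0]},{"dp": [0,0,0],"angular": [0,0,0]},{"dp": [0,0,0],"angular": [0,0,0]},{"dp": [0,0,0],"angular": [0,0,0]},{"dp": [0,0,0],"angular": [0,0,0]}]}}

```text
t: 23.72
ee_pos: [0.4324, -0.2346, 0.0608]
eef_rot: [0.001, 0.707, 0.707, 0.0]
force: [-1.9, 1.1, 12.2]
finger_gap: 0.0493
finger_force: 59.9
```

```bash
python3 go.py .5073 .2613 .24 85 .5073 .2613 .1 85
```

```text
t 23.73 p [ 0.4324 -0.2346  0.0608] th 90.0 gap 0.0493 ff 59.9 F [-1.9  1.1 12.2] q7 0.26
dp [ 0.496  0.075 -0.18 ] ang [0.001 0.001 0.087]
dp [ 0.496  0.075 -0.04 ] ang [0.001 0.001 0.087]
```

Request:
{"name": "carry_out", "arguments": {"motion": [{"dp": [0,0,-0.02],"angular": [0,0,0]},{"dp": [0,0,-0.06],"angular": [0,0,0]},{"dp": [0,0,-0.11],"angular": [0,0,0]},{"dp": [0,0,-0.16],"angular": [0,0,0]},{"dp": [0.04,0.006,-0.18],"angular": [0,0,0.03]},{"dp": [0.095,0.014,-0.18],"angular": [0,0,0.06]},{"dp": [0.15,0.023,-0.18],"angular": [0,0,0.087]},{"dp": [0.205,0.031,-0.18],"angular": [0,0,0.087]},{"dp": [0.26,0.039,-0.18],"angular": [0,0,0.087]},{"dp": [0.315,0.048,-0.18],"angular": [0,0,0.087]},{"dp": [0.37,0.056,-0.18],"angular": [0,0,0.087]},{"dp": [0.42,0.064,-0.18],"angular": [0,0,0.087]},{"dp": [0.465,0.07,-0.18],"angular": [0,0,0.087]},{"dp": [0.49,0.074,-0.17],"angular": [0,0,0.087]},{"dp": [0.496,0.075,-0.14],"angular": [0,0,0.087]},{"dp": [0.496,0.075,-0.1],"angular": [0,0,0.087]},{"dp": [0.496,0.075,-0.06],"angular": [0,0,0.087]},{"dp": [0.496,0.075,-0.04],"angular": [0,0,0.087]},{"dp": [0.496,0.075,-0.04],"angular": [0,0,0.087]}]}}

```text
t: 26.1
ee_pos: [0.5066, 0.2615, 0.0994]
eef_rot: [-0.0, 0.737, 0.676, -0.001]
force: [-0.5, 0.3, -0.7]
finger_gap: 0.0488
finger_force: 62.6
```

```bash
python3 -c "
from h import *
c=cap('wrist','w7.png')
print(proj(c,(.5073,.2613,.021)))"; python3 go.py .5073 .2613 .07 84.7
```

```text
[257.65372841 211.38658853]
t 26.15 p [0.5071 0.2619 0.1005] th 85.02 gap 0.0492 ff 62.6 F [ 1.   0.5 -1.1] q7 -0.92
dp [-0.001  0.     0.031] ang [ 0.    -0.     0.006]
```

View pics/w7.png

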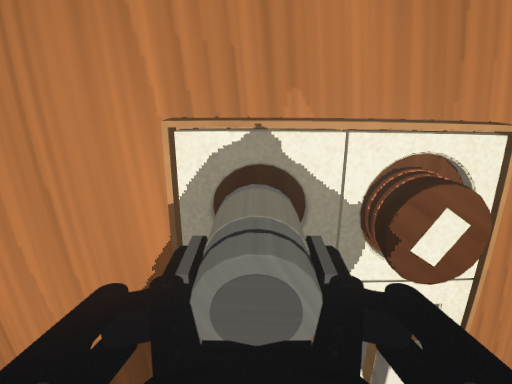

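Request:
{"name": "carry_out", "arguments": {"motion": [{"dp": [-0.001,0,0.012],"angular": [0,0,0]},{"dp": [-0.001,0,0.021],"angular": [0,0,0]},{"dp": [-0.001,0,0.027],"angular": [0,0,0]},{"dp": [-0.001,0,0.03],"angular": [0,0,0]},{"dp": [-0.001,0,0.0305],"angular": [0,0,0]},{"dp": [-0.001,0,0.0305],"angular": [0,0,0]}]}}

```text
t: 26.9
ee_pos: [0.5068, 0.2608, 0.0698]
eef_rot: [0.0, 0.737, 0.676, -0.0]
force: [-3.7, -2.9, 10.1]
finger_gap: 0.0491
finger_force: 63.8
```

Contact at the expected height; release and withdraw.

Request:
{"name": "carry_out", "arguments": {"claw": 0.08, "motion": [{"dp": [0,0,0],"angular": [0,0,0]},{"dp": [0,0,0],"angular": [0,0,0]},{"dp": [0,0,0],"angular": [0,0,0]},{"dp": [0,0,0],"angular": [0,0,0]},{"dp": [0,0,-0.02],"angular": [0,0,0]},{"dp": [0,0,-0.07],"angular": [0,0,0]},{"dp": [0,0,-0.12],"angular": [0,0,0]},{"dp": [0,0,-0.17],"angular": [0,0,0]},{"dp": [-0.05,0,-0.18],"angular": [0,0,0]},{"dp": [-0.1,0,-0.18],"angular": [0,0,0]},{"dp": [-0.15,0,-0.18],"angular": [0,0,0]},{"dp": [-0.2,0,-0.18],"angular": [0,0,0]},{"dp": [-0.25,0,-0.18],"angular": [0,0,0]},{"dp": [-0.3,0,-0.18],"angular": [0,0,0]},{"dp": [-0.35,0,-0.18],"angular": [0,0,0]},{"dp": [-0.4,0,-0.18],"angular": [0,0,0]},{"dp": [-0.45,0,-0.18],"angular": [0,0,0]},{"dp": [-0.5,0,-0.18],"angular": [0,0,0]},{"dp": [-0.5,0,-0.18],"angular": [0,0,0]}]}}

```text
t: 29.28
ee_pos: [0.4625, -0.2408, 0.2503]
eef_rot: [0.0, 0.739, 0.674, 0.0]
force: [-0.3, 1.0, -0.3]
finger_gap: 0.0801
finger_force: 0.0
```

```bash
python3 - <<'E'
from m import *
s=cap('scene')['pixels']
A=cv2.resize(a[110:280,110:390],(560,340),interpolation=cv2.INTER_CUBIC)
o=np.zeros((600,800,3),np.uint8);o[:340,:560]=A
S=cv2.resize(s[120:310,110:450],None,fx=1.36,fy=1.36);o[341:341+S.shape[0],:S.shape[1]]=S[:259]
cv2.imwrite('pics/f.png',o)
rep('pack',blob(white,(275-91+0,160),16),.069) if 0 else None
E
python3 go.py
```

```text
t 29.38 p [ 0.4634 -0.2372  0.2502] th 85.0 gap 0.0801 ff 0.0 F [-0.1  1.1  0.7] q7 0.24
```

View pics/f.png

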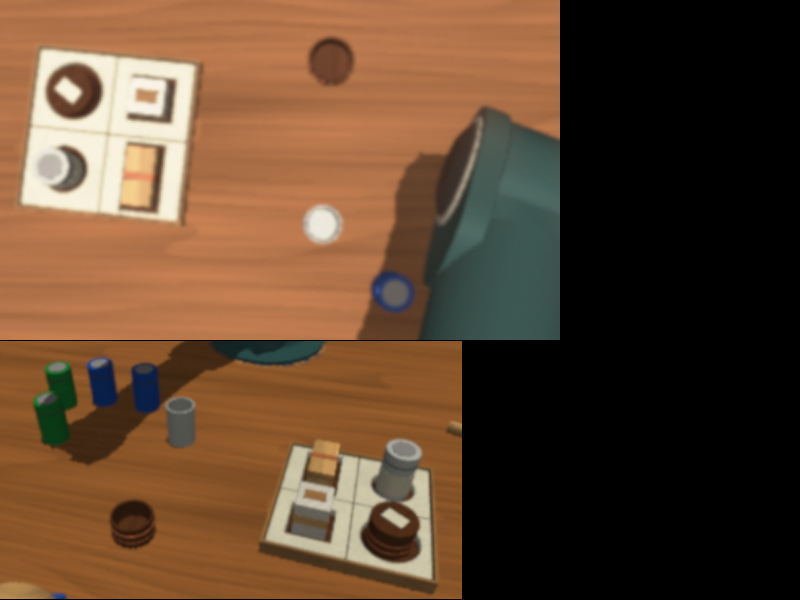

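All four goods stand upright in their own nests, and the open tub and open tin are where they started. Handing in.

```bash
python3 -c "
from h import *
print(bot.hand_in())"
```

```text
the job is handed in; nothing more can be done
None
```

The job is handed in at about 29 s of the 128 s allowed: the last picture shows the tub, tin, pack and box upright in their own nests and released, and the open tub and open tin still in place; the judge's verdict was not shown.

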